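# Load the desiccant cartridge into the filament dryer

## Robot

A 6-joint arm with a two-finger parallel gripper is mounted at the origin on the work surface. World frame = base frame: x ahead of the robot, y to its left, z up, the work surface at z = 0. Lengths are in mm, angles in rad, forces in N, time in s.
With the tool pointing down it reaches from about 350 to 875 mm from the base axis. Payload 4.2 kg.
Tool frame: the origin (TCP) lies between the finger pads; the fingertips stand 25 mm ahead of it and the grasp point (between the pads) lies 6 mm ahead of it; z points along the fingers, y is the line along which they close (so a half turn about z gives the same grasp; the last joint's range is limited). The gripper opens to 85 mm and grips with 20 to 120 N. Pads are 22 mm wide; open, the fingers measure 114 mm over their backs; the gripper's body (76 mm by 85 mm) begins 54 mm behind the grasp point. The pads swing forward as they close: fully open they stand 13 mm farther back than shut.
Start: joints at [1.402, 0.385, 0.008, 0, -1.194, -0.259], TCP at [259.26, 568.668, 256.312] pointing down, gripper open.
Joint ranges: [-3.14, 3.14], [-1.21, 2.06], [-1.07, 1.41], [-3.16, 2.05], [-2.99, -0.16], [-3.1, 3.1]. Speed limits (rad/s): [2.79, 2.79, 3.14, 3.14, 3.14, 3.14].

## Interface

Orientations are given as a unit quaternion [x, y, z, w].
In Python, from bench import arm gives the robot as it stands.
- The arm moves only by the shell command python3 -m pendant 'ROWS'. ROWS is JSON, a list of rows, each a list of 7 numbers: the shift along the tool's x, y, z in m, then the turn, a rotation vector about the tool's x, y, z in degrees, then the finger opening in m, from 0 to 0.0854. In form: [[x, y, z, wx, wy, wz, fingers], ...]. A call has 1 to 12 rows; each row shifts and turns the commanded pose from where the row before left it, along the tool's axes as they then stand; what a row does not reach is not made up. A row lasts 1/10 s, in which the tool goes at most 50 mm and 8.59 degrees, less where a joint would pass 70% of its speed; a pose out of reach is approached as far as the arm can. A call is refused whole if a number of a shift passes 0.05 or a number of a turn 8.59, either way. A call with a gripper value outside its range is refused whole. The fingers move at their own pace and stop on an object; the grip force is fixed at half the most. Time passes only in rows, so rows that do not move let the fingers close. It gives the time, the measured TCP pose, the force, the opening and the grip force at its end, in the units of the state.
- arm.read_state(): the state, without advancing time (a new reading comes with each control period).
- arm.get_image(name): name is "side" or "top" or "wrist"; returns a dict with "image" (480x640x3 uint8, red, green, blue), "fx", "fy", "cx", "cy" (pixels), "xyz" and "rotation" of the camera in the world. Camera axes: x right, y down, z forward; pixel columns grow to the right and rows downward; lengths in mm; the calibration is good to about 2 mm. A picture is of the moment at which its call begins. There is no depth.
- arm.job_done(): hands the job in; it is judged then, once.
The state is a dict: "clock": time; "joints": joint angles; "joint_vel": joint speeds; "joint_efforts": joint torques, N m; "position": TCP position; "ee_rot": TCP orientation; "contact_force": force on the tool from outside, world axes, zero at the start; "wrist_torque": the same for the moment, N m; "gripper_width": finger opening in mm; "grasp_force": force on a finger pad.
Only numpy, scipy, OpenCV 4.12 (cv2) and the standard library are available. Lean on these libraries where they do the work, as an engineer would, in place of code of your own. Each camera call takes 0.05 s, during which the arm holds its last target. There are 200 camera calls.

## Task

Put the desiccant cartridge into the filament dryer: the flush cover of the desiccant bay has no handle, so press a fingertip down on it and slide it open, stand the cartridge on the bay floor with its rib up, and slide the cover fully shut over it again. The thin cover and the trim round it crack if they are loaded with more than 20 N; leave the other things on the bench and on the dryer where they are.

Things in the scene. Friction and masses are not known exactly. Their poses are not given: they have to be found in the camera images.
- dryer: Filament dryer, flat box fixed on the bench, 330 (x) x 250 (y) x 90 mm; origin: centre of its underside. Near the robot (x -165 to -55) a level black deck, top at z 90; behind it a clear window at the same height. A recess in the deck, x -150 to -70, y -115 to 45, 12 mm deep, holds the grey cover, which slides along y: the bay is under its -y half, a blank floor under its +y half.
- bay (a point): Centre of the desiccant bay's floor, at (-110, -75, 14) mm in the dryer's frame, axes as the dryer's; also below the middle of the shut cover. The bay is a straight-walled pocket 68 x 68 mm, sides along dryer x and y; its rim is 64 mm above this point, 12 mm below the deck's top.
- cover_slide (a joint): Cover opening, m: 0 shut over the bay, 0.080 fully open, both end stops; grows as the cover moves to dryer +y. The bay is wholly clear from 0.072. The slide drags with about 6 N and stays where it is left. At either end the cover's edge is within 2 mm of the recess's end, so there is no edge to push.
- bay_frame: Dark metal trim round the recess, with the bay cover in it; origin and axes as the dryer's. Cover: grey plastic plate 76 x 76 x 4 mm, no handle. Its soft seal has set unevenly: the face lies flush to 5.5 mm below the deck, rising or falling up to 3 mm over its travel. It gives 1 mm per 9 N (2.5 mm at most). Fingertip friction is some 0.7 to 1.1: 10 to 16 N carries it, over 20 N cracks it.
- cartridge: White plastic desiccant cartridge, 0.16 kg, on the bench left or right of the dryer: square slotted body 62 x 62 x 36 mm, on top a grip rib 10 mm thick (its y), 44 long (its x), 22 high; 58 mm in all. Origin: centre of its underside. Fits the bay with 3 mm play a side, also a quarter turn round; top then 6 mm under the rim, 29 mm from rib to wall: open to about 24 mm to let go.
- rib (a point): Middle of the rib's top edge, 58 mm above the cartridge's underside; cartridge axes.
- partsbox: Bystander: small flat lidded parts box, 70 x 55 x 34 mm, white, no rib; stands on the other side of the dryer from the cartridge. Origin: centre of its underside.
- spool: Bystander: filament spool lying flat, 200 mm across, 66 mm high; origin: centre of its underside.
- printed_part: Bystander: printed flanged cone, 68 mm across, 32 mm high, standing on the dryer's clear window; origin: centre of its underside.
- scraper: Bystander: scraper lying flat, 180 mm long, blade 60 mm wide, 14 mm high, lying along its x; origin: on the bench at the handle's end nearest the blade.
- caliper: Bystander: caliper lying flat, 210 mm along its x, 12 mm high; origin: middle of the beam, on the bench.
- glue_stick: Bystander: glue stick standing upright, 30 mm across, 94 mm high; origin: centre of its underside.
- driver: Bystander: screwdriver lying flat, 170 mm along its x; origin: on the bench under its middle.

How it is judged (in metres and radians):
On the way, in this order (a step that is already met when the one before it is completed fails the run):
1. the cover is slid open clear of the bay (at least 70 mm) (value of joint cover_slide above 0.07 m), for 0.2 s.
2. the cartridge stands upright on the bay floor, let go (horizontal distance between cartridge and bay below 0.007 m and z of cartridge in the frame of dryer between 0.009 and 0.018 m and angle between cartridge's own z axis and vertical below 0.1 rad and contact force between the fingers and cartridge below 0.1 N), for 0.2 s.
At the end, for the whole second after the job is handed in: The cartridge stands upright (within 0.1 rad) and at rest on the bay floor (within 4 mm in height, 7 mm of the bay's centre), the cover is shut over it to within 4 mm of its stop and at rest, and nothing touches the cover or its trim (value of joint cover_slide below 0.004 m and horizontal distance between cartridge and bay below 0.007 m and z of cartridge in the frame of dryer between 0.009 and 0.018 m and angle between cartridge's own z axis and vertical below 0.1 rad and contact force between anything else and bay_frame below 0.1 N and velocity of joint cover_slide below 0.005 m/s and linear speed of cartridge below 0.01 m/s).
It fails at once if the cover or the trim round it is loaded with more than 20 N (contact force between bay_frame and anything else above 20 N).
It fails at once if a bystander is disturbed (moved more than 20 mm) (distance of any of partsbox, spool, printed_part, scraper, caliper, glue_stick, driver from where it was at the start of the episode above 0.02 m).
It also fails if it takes over 72 s, if anything falls off the work surface, if the arm or the gripper's body presses on something with over 40 N, if the wrist force passes 120 N, or if a joint passes its speed limit or range.

## Working session

There is one attempt and no reset: what is moved stays moved. The work goes in short steps, Python scripts to look and compute and a shell command to move; the robot and the scene stay as the last step left them, time stands still between calls to the robot, and variables do not carry over. Pictures are saved under pics/ and viewed, at most 10 in all, crops included, and the job is handed in when it is done.

```bash
mkdir -p pics
cat > h.py <<'E'
import numpy as np, cv2
from scipy.spatial.transform import Rotation as R
from bench import arm
def save(d,n): cv2.imwrite(f'pics/{n}.png', cv2.cvtColor(d['image'],cv2.COLOR_RGB2BGR)); np.savez(f'pics/{n}.npz',**d)
def load(n): return dict(np.load(f'pics/{n}.npz'))
def rot(d):
    r=np.array(d['rotation'],float); return r if r.shape==(3,3) else R.from_quat(r).as_matrix()
def ray(d,u,v): return rot(d)@np.array([(u-d['cx'])/d['fx'],(v-d['cy'])/d['fy'],1.])
def plane(d,u,v,z):
    r=ray(d,u,v); o=np.array(d['xyz'],float); return o+r*(z-o[2])/r[2]
def proj(d,p):
    q=rot(d).T@(np.array(p,float)-d['xyz']); return [d['fx']*q[0]/q[2]+d['cx'],d['fy']*q[1]/q[2]+d['cy']]
E
python3 - <<'E'
from h import *
for n in('top','side'):
    d=arm.get_image(n); save(d,n+'0'); print(n,d['xyz'],np.round(d['rotation'],3).tolist(),d['fx'],d['cx'],d['cy'])
s=arm.read_state(); print(s)
E
ls
```

```text
top [ 312.10258239   49.22480368 1616.11462461] [0.705, -0.704, 0.066, -0.057] 610.4715221840909 314.9700544223303 247.00097903185562
side [-340.09438172 -858.91854078  887.5414324 ] [0.809, -0.337, 0.18, -0.446] 446.7795897227481 318.03993575531524 243.61919636441863
{'clock': 0.1, 'joints': array([ 1.40161070e+00,  3.85430417e-01,  6.78239800e-03, -4.29877962e-04,
       -1.19400552e+00, -2.58635028e-01]), 'joint_vel': array([ 0.00061084, -0.00342885,  0.00348132,  0.00014102,  0.00039151,
       -0.00029124]), 'joint_efforts': array([-9.43366067e-04, -3.93318558e+01,  1.88930315e+01,  4.19801116e+00,
       -2.55954052e-03,  9.99783680e-06]), 'position': array([259.07332311, 568.25954978, 255.36920943]), 'ee_rot': array([ 9.77191021e-01, -2.12360084e-01, -1.58069882e-04,  9.36611743e-04]), 'contact_force': array([ 0.29653246, -0.27006726, -0.67515175]), 'wrist_torque': array([-0.01389074, -0.02293821,  0.0235163 ]), 'grasp_force': 0.0, 'gripper_width': 85.68429153226836}
h.py
pics
```

View pics/top0.png

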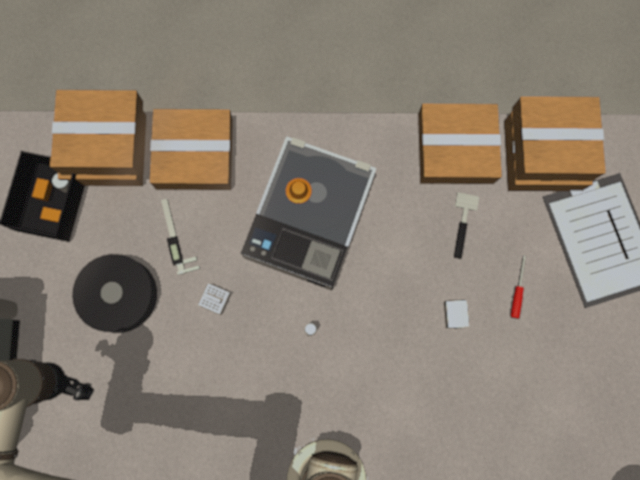

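View pics/side0.png

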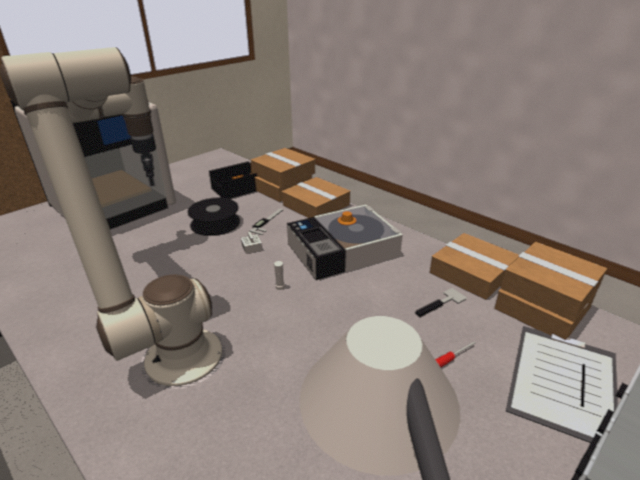

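The top view shows the dryer (deck around (295,250), light-grey cover at (320,260), cone at (297,190)), the slotted cartridge at (214,299), the parts box at (457,314), the glue stick at (311,328) and the spool at (115,293). The side view agrees with that.

Run:
```python
from h import *
d=load('top0'); im=cv2.cvtColor(d['image'],cv2.COLOR_RGB2BGR)
c=cv2.resize(im[200:345,190:350],None,fx=4.9,fy=4.1,interpolation=cv2.INTER_CUBIC)
c=cv2.resize(im[200:340,190:350],(800,700),interpolation=cv2.INTER_CUBIC)[:600]
c=cv2.resize(im[215:335,190:350],(800,600),interpolation=cv2.INTER_CUBIC)
cv2.imwrite('pics/crop1.png',c)
for n,(u,v) in dict(FL=(243,255),FR=(333,286),BR=(375,168),BL=(288,138)).items(): print(n,plane(d,u,v,90)[:2].round())
```

```text
FL [560. 211.]
FR [482. -17.]
BR [ 791. -127.]
BL [871. 100.]
```

View pics/crop1.png

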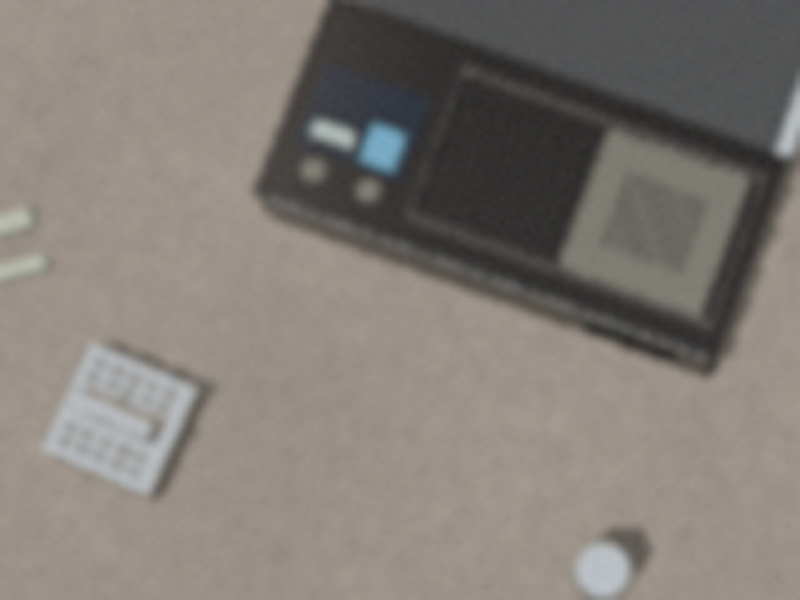

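The crop shows the grey cover with corners near crop pixels (607,128), (750,170), (705,320), (560,265). The cartridge is centred near (122,418), with its rib running along the (75,410)–(155,430) direction.

Run:
```python
from h import *
d=load('top0'); im=d['image']; S=4
big=cv2.resize(im,None,fx=S,fy=S,interpolation=cv2.INTER_CUBIC)
hsv=cv2.cvtColor(big,cv2.COLOR_RGB2HSV)
def px(p): return [(p[0]+.5)/S-.5,(p[1]+.5)/S-.5]
def rect(mask,box,z,nm):
    m=np.zeros_like(mask); x0,y0,x1,y1=[S*b for b in box]; m[y0:y1,x0:x1]=mask[y0:y1,x0:x1]
    m=cv2.morphologyEx(m,cv2.MORPH_CLOSE,np.ones((13,13))); 
    c=max(cv2.findContours(m,0,2)[0],key=cv2.contourArea)
    b=cv2.boxPoints(cv2.minAreaRect(c)); w=np.array([plane(d,*px(p),z)[:2] for p in b])
    e=w[1]-w[0]; f=w[2]-w[1]
    print(nm,'ctr',w.mean(0).round(1),'sides',np.linalg.norm(e).round(1),np.linalg.norm(f).round(1),'ang',np.degrees([np.arctan2(e[1],e[0]),np.arctan2(f[1],f[0])]).round(1))
    return c
v=hsv[...,2].astype(int)
# cover: brighter than deck
rect(((v>80)*255).astype('uint8'),(300,238,341,283),87,'cover')
r,g,b=[big[...,i].astype(int) for i in range(3)]
for t in(0,6):
  rect((((b-r)>t)*255).astype('uint8'),(190,275,240,320),36,'cart')
rect((((b-r)>0)*255).astype('uint8'),(435,295,475,335),34,'box')
print(big[4*312,4*250],big[4*299,4*205],big[4*260,4*305],big[4*265,4*320])
# dryer front edge line: deck dark vs bench
m=((v<75)*255).astype('uint8')
m2=np.zeros_like(m); m2[4*200:4*300,4*235:4*350]=m[4*200:4*300,4*235:4*350]
c=max(cv2.findContours(m2,0,2)[0],key=cv2.contourArea)
cv2.drawContours(big,[c],-1,(255,0,0),1)
# handle knobs
for n,q in dict(gl=(602,569)).items(): print(n,plane(d,190+q[0]/5,215+q[1]/5,94)[:2])
```

```text
cover ctr [551.   14.4] sides 82.6 81.0 ang [ -19.1 -109.7]
cart ctr [455.6 289.8] sides 60.7 59.8 ang [ -22.8 -114.2]
cart ctr [448.  293.7] sides 40.9 55.5 ang [ -24.9 -116.2]
box ctr [ 417.4 -339.7] sides 55.4 69.5 ang [ -85.4 -177.9]
[153 144 134] [174 178 181] [107 105  98] [108 106  98]
gl [375.15192391  39.7658781 ]
```

```bash
python3 -m pendant '[[0,0,0,0,0,8.45,0],[0,0,0,0,0,8.45,0],[0,0,0,0,0,8.45,0],[0,0,0,0,0,8.45,0],[0,0,0,0,0,8.45,0],[0,0,0,0,0,8.45,0],[0,0,0,0,0,8.45,0],[0,0,0,0,0,8.45,0],[0,0,0,0,0,8.45,0],[0,0,0,0,0,8.45,0]]' && python3 -m pendant '[[0.02,-0.028,0,0,0,0,0],[0.02,-0.028,0,0,0,0,0],[0.02,-0.028,0,0,0,0,0],[0.02,-0.028,0,0,0,0,0],[0.02,-0.028,0,0,0,0,0],[0.02,-0.028,0,0,0,0,0],[0.02,-0.028,0,0,0,0,0],[0.02,-0.028,0,0,0,0,0],[0.02,-0.028,0,0,0,0,0],[0.02,-0.028,0,0,0,0,0],[0,0,0,0,0,0,0],[0,0,0,0,0,0,0]]'
python3 - <<'E'
from h import *
d=arm.get_image('wrist'); save(d,'w1'); s=arm.read_state(); x=R.from_quat(s['ee_rot']).as_matrix()
print(s['position'],s['joints'].round(2),x[:,0].round(3),x[:,2].round(4),np.degrees(np.arctan2(x[1,0],x[0,0])),d['xyz'],rot(d).round(2).tolist(),d['fx'])
E
```

```text
clock: 1.1
position: [259.1, 568.4, 255.7]
ee_rot: [-0.578, 0.816, -0.0, -0.001]
contact_force: [-0.2, 0.3, -0.7]
gripper_width: -0.3
grasp_force: 0.0
clock: 2.3
position: [459.0, 287.6, 255.9]
ee_rot: [-0.58, 0.815, 0.0, -0.0]
contact_force: [-0.3, 0.5, 0.1]
gripper_width: -0.1
grasp_force: 0.0
[458.70223112 288.28380386 255.96834969] [ 0.86  0.24 -0.2  -0.   -1.13 -1.19] [-0.326 -0.945  0.   ] [-6.e-04 -3.e-04 -1.e+00] -109.03874829826488 [433.79825732 213.24656746 372.80525279] [[-0.94, 0.31, 0.1], [0.33, 0.9, 0.29], [-0.0, 0.31, -0.95]] 404.80032897126466
```

View pics/w1.png

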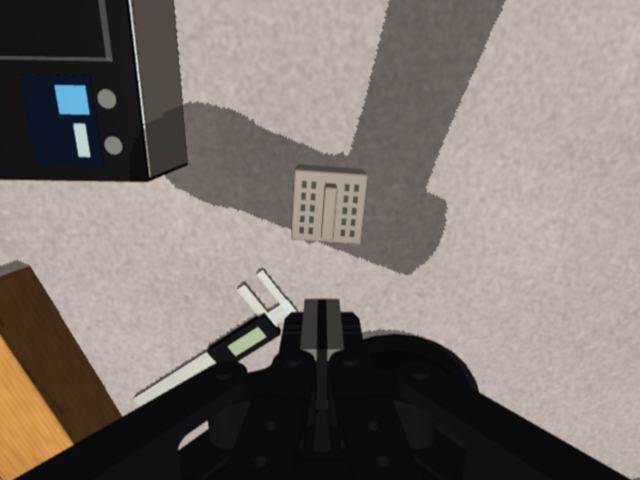

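The wrist view shows the cartridge with body-top corners near (294,172), (367,174), (361,243), (292,240) and its rib near (329,213). The caliper, the spool and the dryer corner with the blue display are also visible. I go on to the cover.

```bash
python3 -m pendant '[[0.023,-0.0177,0,0,0,0,0],[0.023,-0.0177,0,0,0,0,0],[0.023,-0.0177,0,0,0,0,0],[0.023,-0.0177,0,0,0,0,0],[0.023,-0.0177,0,0,0,0,0],[0.023,-0.0177,0,0,0,0,0],[0.023,-0.0177,0,0,0,0,0],[0.023,-0.0177,0,0,0,0,0],[0.023,-0.0177,0,0,0,0,0],[0.023,-0.0177,0,0,0,0,0],[0,0,0,0,0,0,0],[0,0,0,0,0,0,0]]'
python3 - <<'E'
from h import *
d=arm.get_image('wrist'); save(d,'w2')
w=load('w1')
c=np.array([plane(w,*p,36)[:2] for p in((294,172),(367,174),(361,243),(292,240))]); print(c.round(1).tolist(),c.mean(0),np.linalg.norm(np.diff(c,axis=0),axis=1))
q=np.array([plane(w,*p,58)[:2] for p in((330.5,186),(327,240))]); print('rib',q,q.mean(0),np.linalg.norm(q[0]-q[1]),np.degrees(np.arctan2(*(q[0]-q[1])[::-1])))
c=w['image'][150:270,270:390][...,::-1]; cc=np.hstack([cv2.resize(c,(400,400),interpolation=2),cv2.resize(d['image'][...,::-1],(400,300)).repeat(1,0)[:300].copy() if 0 else np.zeros((400,0,3),np.uint8)])
big=np.zeros((600,800,3),np.uint8); big[:480,:640]=d['image'][...,::-1]; big[360:600,560:800]=cv2.resize(c,(240,240),interpolation=2)
cv2.imwrite('pics/m2.png',big)
E
```

```text
clock: 3.55
position: [551.2, 13.9, 256.0]
ee_rot: [-0.581, 0.814, 0.0, -0.0]
contact_force: [-0.8, -0.5, -0.2]
gripper_width: 0.0
grasp_force: 0.0
[[472.0, 253.6], [415.2, 275.0], [438.0, 331.1], [494.2, 308.7]] [454.86537914 292.13656415] [60.65602798 60.55416121 60.54196932]
rib [[446.24534501 270.62415738]
 [463.24500713 311.86803422]] [454.74517607 291.2460958 ] 44.60993039118288 -112.40019331880755
```

View pics/m2.png

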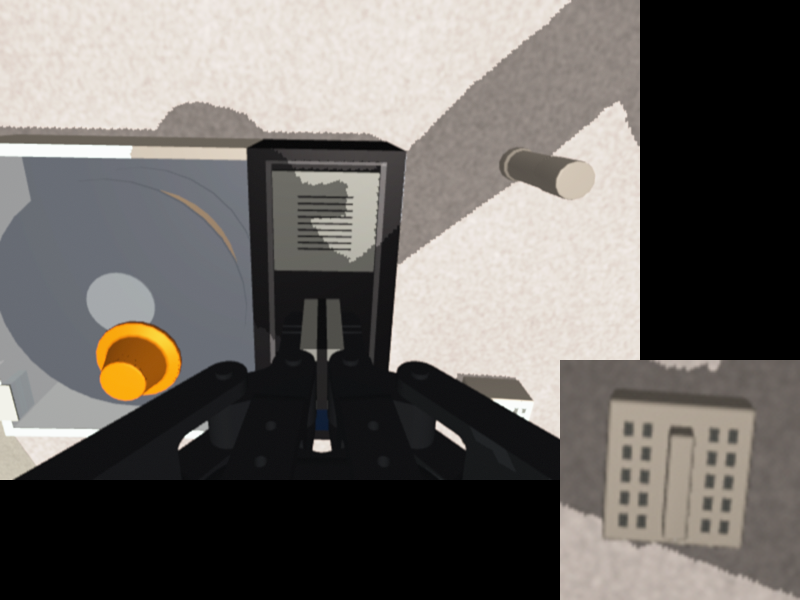

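The view shows the cover with corners near (273,171), (379,171), (374,272), (274,271), the deck's -y corners near (248,150) and (404,152), and the closed fingertips near (322,300). The inset confirms the rib.

Run:
```python
from h import *
d=load('w2')
c=np.array([plane(d,*p,87)[:2] for p in((273,171),(379,171),(374,272),(274,271))]); print('cover',c.round(1).tolist(),c.mean(0),np.linalg.norm(np.diff(c,axis=0),axis=1))
for a,b in((0,3),(1,2),(0,1),(3,2)): e=c[b]-c[a]; print(np.degrees(np.arctan2(e[1],e[0])).round(1),end=' ')
k=np.array([plane(d,*p,90)[:2] for p in((248,150),(404,152),(390,370))]); print('\ndeck',k.round(1).tolist(),np.linalg.norm(k[0]-k[1]), [np.degrees(np.arctan2(*(k[b]-k[a])[::-1])).round(1) for a,b in((1,0),(1,2))])
y=np.radians(-19.2); M=np.array([[np.cos(y),-np.sin(y)],[np.sin(y),np.cos(y)]])
print('bay from deck corners', k[0]+M@[-55,50],k[1]+M@[55,50])
t=load('top0')
for p in((551,14,86),(548,8,86)): print(proj(t,p),proj(d,p))
```

```text
cover [[572.2, -31.6], [501.7, -7.4], [527.1, 65.1], [598.9, 39.5]] [549.97327203  16.39816343] [74.59633088 76.77131753 76.24021768]
69.4 70.7 161.0 160.4 
deck [[582.8, -50.9], [482.0, -14.8], [539.7, 151.4]] 107.00739162842618 [np.float64(-19.7), np.float64(70.9)]
bay from deck corners [547.25959289  14.39230617] [550.41217723  14.33189456]
[np.float64(320.7146565395401), np.float64(259.0737222116895)] [np.float64(322.58015518550985), np.float64(220.35130417652908)]
[np.float64(323.0803757539132), np.float64(260.25065754217064)] [np.float64(323.79874199572583), np.float64(211.54175221620105)]
```

```bash
cat > g.py <<'E'
# guard: only looks; prints z and force, fails when vertical force lies outside [lo,hi]
import sys; from bench import arm
s=arm.read_state(); f=s['contact_force']; p=s['position']
print(round(s['clock'],2),p.round(2),f.round(1)); lo,hi=float(sys.argv[1]),float(sys.argv[2]); sys.exit(not lo<=f[2]<=hi)
E
P="python3 -m pendant"
python3 -m pendant '[[0,0,0.0138,0,0,0,0],[0,0,0.0138,0,0,0,0],[0,0,0.0138,0,0,0,0],[0,0,0.0138,0,0,0,0],[0,0,0.0138,0,0,0,0],[0,0,0.0138,0,0,0,0],[0,0,0.0138,0,0,0,0],[0,0,0.0138,0,0,0,0],[0,0,0.0138,0,0,0,0],[0,0,0.0138,0,0,0,0],[0,0,0,0,0,0,0],[0,0,0,0,0,0,0]]' >/dev/null; python3 g.py -5 4 &&
python3 -m pendant '[[0,0,0.001,0,0,0,0],[0,0,0,0,0,0,0]]' >/dev/null && python3 g.py -5 4 &&
python3 -m pendant '[[0,0,0.001,0,0,0,0],[0,0,0,0,0,0,0]]' >/dev/null && python3 g.py -5 4 &&
python3 -m pendant '[[0,0,0.001,0,0,0,0],[0,0,0,0,0,0,0]]' >/dev/null && python3 g.py -5 4 &&
python3 -m pendant '[[0,0,0.001,0,0,0,0],[0,0,0,0,0,0,0]]' >/dev/null && python3 g.py -5 4 &&
python3 -m pendant '[[0,0,0.001,0,0,0,0],[0,0,0,0,0,0,0]]' >/dev/null && python3 g.py -5 4 &&
python3 -m pendant '[[0,0,0.001,0,0,0,0],[0,0,0,0,0,0,0]]' >/dev/null && python3 g.py -5 4 &&
python3 -m pendant '[[0,0,0.001,0,0,0,0],[0,0,0,0,0,0,0]]' >/dev/null && python3 g.py -5 4 &&
python3 -m pendant '[[0,0,0.001,0,0,0,0],[0,0,0,0,0,0,0]]' >/dev/null && python3 g.py -5 4
```

```text
4.8 [551.36  14.32 118.6 ] [ 0.4 -1.  -0.9]
5.0 [551.62  13.66 118.07] [ 0.5 -0.2  0.1]
5.2 [551.3   13.25 116.54] [-0.2 -0.5  0.2]
5.4 [551.17  13.16 115.21] [-0.  -0.3 -0.7]
5.6 [551.16  13.19 114.13] [-0.3 -1.   0.7]
5.8 [551.18  13.21 113.15] [-0.3  0.  -0.2]
6.0 [551.35  13.27 112.3 ] [1.  0.1 0.7]
6.2 [551.38  13.14 111.62] [ 0.3 -0.   3.1]
6.4 [551.39  13.   110.9 ] [-0.7 -1.3  5.8]
```

```bash
python3 -m pendant '[[0,0,0.001,0,0,0,0],[0,0,0,0,0,0,0]]' >/dev/null && python3 g.py 0 10.5 &&
python3 -m pendant '[[0,0,0.0006,0,0,0,0],[0,0,0,0,0,0,0]]' >/dev/null && python3 g.py 0 10.5 && python3 -m pendant '[[0,0,0.0005,0,0,0,0],[0,0,0,0,0,0,0]]' >/dev/null && python3 g.py 0 10.5; python3 -m pendant '[[0,0,0,0,0,0,0],[0,0,0,0,0,0,0]]' >/dev/null;python3 g.py 0 10.5
```

```text
6.6 [551.37  12.89 110.28] [-1.8 -1.9  8.3]
6.8 [551.39  12.83 109.99] [-2.9 -2.4  9.2]
7.0 [551.42  12.76 109.77] [-4.1 -2.4 10.1]
7.2 [551.42  12.79 109.79] [-3.2 -2.1  9.8]
```

```bash
python3 -m pendant '[[0,0,0.0011,0,0,0,0],[0,0,0,0,0,0,0]]' >/dev/null && python3 g.py 9 15.5 &&
python3 -m pendant '[[-0.004,0,0,0,0,0,0],[-0.004,0,0,0,0,0,0]]' >/dev/null && python3 g.py 10.5 14.5 &&
python3 -m pendant '[[-0.004,0,0,0,0,0,0],[-0.004,0,0,0,0,0,0]]' >/dev/null && python3 g.py 10.5 14.5 &&
python3 -m pendant '[[-0.004,0,0,0,0,0,0],[-0.004,0,0,0,0,0,0]]' >/dev/null && python3 g.py 10.5 14.5 &&
python3 -m pendant '[[-0.004,0,0,0,0,0,0],[-0.004,0,0,0,0,0,0]]' >/dev/null && python3 g.py 10.5 14.5 &&
python3 -m pendant '[[-0.004,0,0,0,0,0,0],[-0.004,0,0,0,0,0,0]]' >/dev/null && python3 g.py 10.5 14.5 &&
python3 -m pendant '[[-0.004,0,0,0,0,0,0],[-0.004,0,0,0,0,0,0]]' >/dev/null && python3 g.py 10.5 14.5
```

```text
7.4 [551.47  12.67 109.15] [-4.3 -1.5 13.6]
7.6 [553.83  19.58 109.29] [-4.1 -4.9 13.5]
7.8 [556.51  27.13 109.3 ] [-3.7 -4.8 13.2]
8.0 [559.24  34.75 109.33] [-3.  -5.8 13.5]
8.2 [561.93  42.29 109.32] [-3.1 -5.2 13.5]
8.4 [564.67  49.84 109.33] [-2.2 -5.8 12.5]
8.6 [567.4   57.41 109.33] [-2.2 -5.9 12.2]
```

```bash
python3 -m pendant '[[-0.004,0,0.0003,0,0,0,0],[-0.004,0,0,0,0,0,0]]' >/dev/null && python3 g.py 10.5 14.5 &&
python3 -m pendant '[[-0.004,0,0,0,0,0,0],[-0.004,0,0,0,0,0,0]]' >/dev/null && python3 g.py 10.5 14.5 &&
python3 -m pendant '[[-0.004,0,0.0002,0,0,0,0],[-0.004,0,0,0,0,0,0]]' >/dev/null && python3 g.py 10.5 14.5 &&
python3 -m pendant '[[-0.003,0,0,0,0,0,0],[-0.002,0,0,0,0,0,0]]' >/dev/null && python3 g.py 10.5 14.5; python3 -m pendant '[[0,0,0,0,0,0,0]]' >/dev/null; python3 g.py 0 14.5
```

```text
8.8 [570.14  65.   109.12] [-1.7 -5.9 12.7]
9.0 [572.84  72.55 109.09] [-1.5 -6.3 11.8]
9.2 [575.55  80.13 108.94] [-1.9 -5.7 11.1]
9.4 [577.28  84.96 108.89] [-1.7 -6.3 12. ]
9.5 [577.39  85.14 108.93] [-1.6 -5.2 12.2]
```

```bash
python3 -m pendant '[[0,0,-0.002,0,0,0,0],[0,0,-0.004,0,0,0,0],[0,0,-0.01,0,0,0,0],[0,0,-0.02,0,0,0,0],[0,0,-0.02,0,0,0,0.04],[0,0,-0.02,0,0,0,0.04],[0,0,-0.02,0,0,0,0.04],[0,0,-0.02,0,0,0,0.04],[0,0,-0.02,0,0,0,0.04],[0,0,-0.01,0,0,0,0.04],[0,0,0,0,0,0,0.04],[0,0,0,0,0,0,0.04]]'
python3 - <<'E'
from h import *
d=arm.get_image('wrist'); save(d,'w3')
E
```

```text
clock: 10.7
position: [575.8, 86.2, 251.7]
ee_rot: [-0.581, 0.814, 0.0, -0.001]
contact_force: [0.2, 1.3, -0.6]
gripper_width: 40.1
grasp_force: 0.0
```

View pics/w3.png

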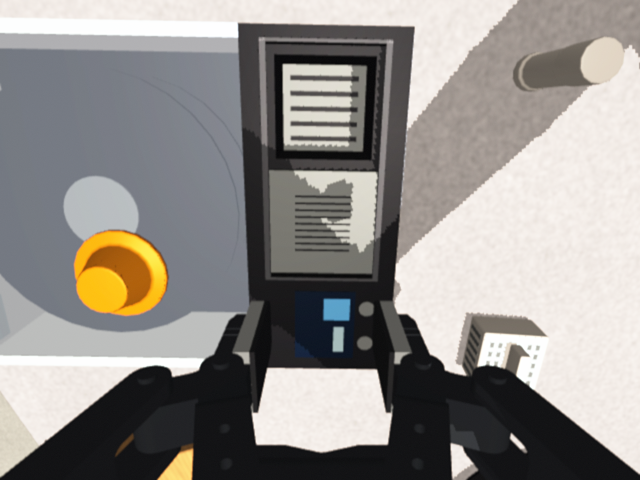

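The cover is open (its -y edge at row ≈168). The bay's rim has corners at about (275,55), (378,55), (373,159), (277,159), and its lit slotted floor is centred near (323,108).

Run:
```python
from h import *
d=load('w3'); f=lambda ps,z: np.array([plane(d,*p,z)[:2] for p in ps])
def rep(n,c): print(n,c.mean(0).round(1),np.linalg.norm(np.diff(c,axis=0),axis=1).round(1),[np.degrees(np.arctan2(*(c[b]-c[a])[::-1])).round(1) for a,b in((1,0),(2,3),(0,3),(1,2))])
rep('rim',f(((275,55),(378,55),(373,159),(277,159)),78))
rep('floor',f(((284,64),(366,65),(363,154),(283,152)),14))
rep('cover',f(((271,169),(377,170),(374,275),(268,275)),86))
s=arm.read_state(); x=R.from_quat(s['ee_rot']).as_matrix(); print(s['position'],np.degrees(np.arctan2(x[1,0],x[0,0])),x[:,2])
t=np.array([455,291.5])-s['position'][:2]; print('to cart tool xy',(x[:2,:2].T@t).round(1))
g=d['image'][40:175,255:395][...,::-1]; cv2.imwrite('pics/c3.png',cv2.resize(g,(800,600),interpolation=2) if 0 else cv2.resize(g,(620,598),interpolation=2))
```

```text
rim [548.1  13.5] [67.7 67.5 68.1] [np.float64(-19.0), np.float64(-19.0), np.float64(70.1), np.float64(70.5)]
floor [549.2  14.3] [66.2 70.7 68.9] [np.float64(-19.7), np.float64(-20.4), np.float64(68.6), np.float64(70.8)]
cover [576.2  88.1] [73.7 79.  80.1] [np.float64(-19.6), np.float64(-19.0), np.float64(67.1), np.float64(71.8)]
[575.66911928  86.02869353 251.27841438] -109.02148474972645 [-2.42296538e-03 -3.81149565e-04 -9.99996992e-01]
to cart tool xy [-154.9  181. ]
```

View pics/c3.png

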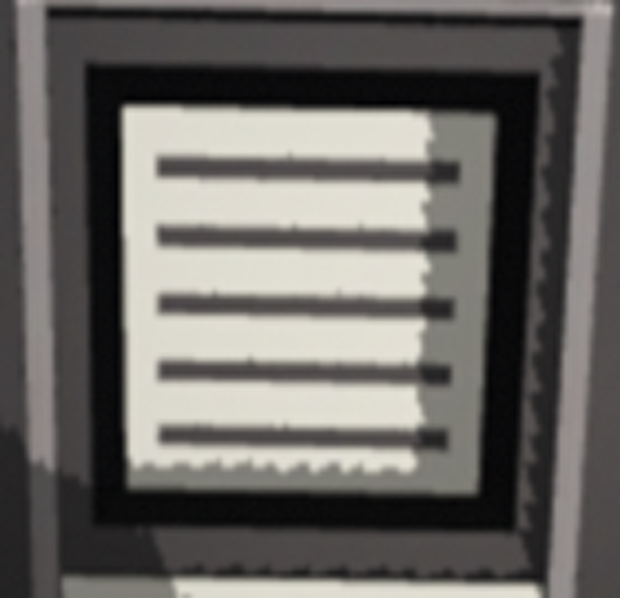

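The crop refines the bay rim corners to (275,55), (377,56.5), (371.5,159.6), (277,158), so the bay is centred at about (548.7,14). Next is the cartridge.

```bash
python3 -m pendant '[[-0.0155,0.0181,0,0,0,0.33,0.04],[-0.0155,0.0181,0,0,0,0.33,0.04],[-0.0155,0.0181,0,0,0,0.33,0.04],[-0.0155,0.0181,0,0,0,0.33,0.04],[-0.0155,0.0181,0,0,0,0.33,0.04],[-0.0155,0.0181,0,0,0,0.33,0.04],[-0.0155,0.0181,0,0,0,0.33,0.04],[-0.0155,0.0181,0,0,0,0.33,0.04],[-0.0155,0.0181,0,0,0,0.33,0.04],[-0.0155,0.0181,0,0,0,0.33,0.04]]' >/dev/null
python3 -m pendant '[[0,0,0.02,0,0,0,0.04],[0,0,0.02,0,0,0,0.04],[0,0,0.02,0,0,0,0.04],[0,0,0.02,0,0,0,0.04],[0,0,0.02,0,0,0,0.04],[0,0,0.02,0,0,0,0.04],[0,0,0,0,0,0,0.04],[0,0,0,0,0,0,0.04]]'
python3 - <<'E'
from h import *
s=arm.read_state(); x=R.from_quat(s['ee_rot']).as_matrix(); print(s['position'],np.degrees(np.arctan2(x[1,0],x[0,0])),x[:,2].round(4))
d=arm.get_image('wrist'); save(d,'w4')
print('to cart',(x[:2,:2].T@(np.array([455,291.5])-s['position'][:2])).round(1))
for p in((455,291.5,58),tuple(s['position'][:2])+(58,)): print(proj(d,p))
E
```

```text
clock: 12.55
position: [461.0, 294.3, 132.0]
ee_rot: [-0.557, 0.83, -0.0, -0.001]
contact_force: [-0.5, 0.1, 0.5]
gripper_width: 39.9
grasp_force: 0.0
[460.97872797 294.34401702 132.0301703 ] -112.2987421975054 [-0.001  -0.0016 -1.    ]
to cart [4.9 4.5]
[np.float64(331.3379909286208), np.float64(261.38210569593537)]
[np.float64(322.511984726418), np.float64(270.38487987896343)]
```

View pics/w4.png

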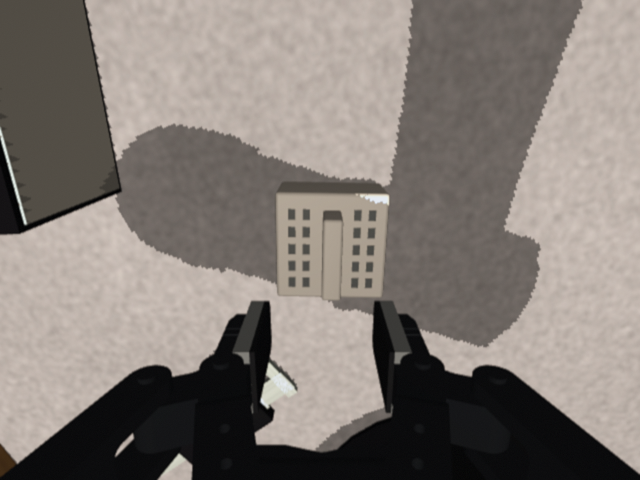

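The rib lies at columns 323–342 and rows 219–299, centred near (332,259), in line with the prediction of (331,261). I shift about (5.7, 4.9) mm, descend and close.

```bash
python3 -m pendant '[[0.0057,0.0049,0,0,0,0,0.04],[0,0,0.011,0,0,0,0.04],[0,0,0.011,0,0,0,0.04],[0,0,0.011,0,0,0,0.04],[0,0,0.011,0,0,0,0.04],[0,0,0.011,0,0,0,0.04],[0,0,0.007,0,0,0,0.04],[0,0,0,0,0,0,0.04],[0,0,0,0,0,0,0.04],[0,0,0,0,0,0,0.04]]'; python3 g.py -3 3 &&
python3 -m pendant '[[0,0,0.003,0,0,0,0.04],[0,0,0.0025,0,0,0,0.04],[0,0,0,0,0,0,0.04],[0,0,0,0,0,0,0.04]]' ; python3 g.py -3 3
```

```text
clock: 13.6
position: [454.7, 291.5, 71.1]
ee_rot: [-0.557, 0.831, 0.0, 0.001]
contact_force: [-0.5, 0.2, -0.2]
gripper_width: 39.7
grasp_force: 0.0
13.6 [454.71 291.5   71.05] [-0.5  0.2 -0.2]
clock: 14.0
position: [454.4, 291.2, 65.1]
ee_rot: [-0.557, 0.831, -0.0, -0.0]
contact_force: [-0.1, 0.2, 0.7]
gripper_width: 40.0
grasp_force: 0.0
14.0 [454.38 291.16  65.1 ] [-0.1  0.2  0.7]
```

```bash
python3 -m pendant '[[0,0,0,0,0,0,0],[0,0,0,0,0,0,0],[0,0,0,0,0,0,0],[0,0,0,0,0,0,0],[0,0,0,0,0,0,0],[0,0,0,0,0,0,0]]'; python3 -m pendant '[[0,0,-0.005,0,0,0,0],[0,0,-0.015,0,0,0,0],[0,0,-0.015,0,0,0,0],[0,0,-0.015,0,0,0,0],[0,0,-0.015,0,0,0,0],[0,0,-0.015,0,0,0,0],[0,0,-0.015,0,0,0,0],[0,0,-0.015,0,0,0,0],[0,0,-0.015,0,0,0,0],[0,0,-0.01,0,0,0,0],[0,0,0,0,0,0,0],[0,0,0,0,0,0,0]]'
python3 - <<'E'
from h import *
s=arm.read_state(); x=R.from_quat(s['ee_rot']).as_matrix(); print(s['position'],np.degrees(np.arctan2(x[1,0],x[0,0])),x[:,2].round(4))
print('to bay',(x[:2,:2].T@(np.array([548.7,14])-s['position'][:2])).round(1))
E
```

```text
clock: 14.6
position: [454.5, 291.4, 65.3]
ee_rot: [-0.557, 0.831, 0.0, 0.0]
contact_force: [0.4, -0.2, 1.6]
gripper_width: 8.5
grasp_force: 60.5
clock: 15.8
position: [454.0, 290.9, 199.5]
ee_rot: [-0.557, 0.831, 0.0, -0.001]
contact_force: [-1.0, -0.7, -2.2]
gripper_width: 8.6
grasp_force: 60.2
[453.97096046 290.87530781 199.53848295] -112.33118630155556 [-1.e-03 -5.e-04 -1.e+00]
to bay [ 220.1 -192.8]
```

```bash
python3 -m pendant '[[0.022,-0.0193,0,0,0,0,0],[0.022,-0.0193,0,0,0,0,0],[0.022,-0.0193,0,0,0,0,0],[0.022,-0.0193,0,0,0,0,0],[0.022,-0.0193,0,0,0,0,0],[0.022,-0.0193,0,0,0,0,0],[0.022,-0.0193,0,0,0,0,0],[0.022,-0.0193,0,0,0,0,0],[0.022,-0.0193,0,0,0,0,0],[0.022,-0.0193,0,0,0,0,0]]' >/dev/null; python3 -m pendant '[[0,0,0,0,0,-1,0],[0,0,0,0,0,-1,0],[0,0,0,0,0,-1.1,0],[0,0,0.01,0,0,0,0],[0,0,0.01,0,0,0,0],[0,0,0.01,0,0,0,0],[0,0,0,0,0,0,0],[0,0,0,0,0,0,0]]'
python3 - <<'E'
from h import *
s=arm.read_state(); x=R.from_quat(s['ee_rot']).as_matrix(); print(s['position'],np.degrees(np.arctan2(x[1,0],x[0,0])),x[:,2].round(4))
print('to bay',(x[:2,:2].T@(np.array([548.7,14])-s['position'][:2])).round(1))
d=arm.get_image('wrist'); save(d,'w5'); cv2.imwrite('pics/c5.png',cv2.resize(d['image'][60:360,120:520][...,::-1],(800,600),interpolation=2))
E
```

```text
clock: 17.6
position: [549.3, 14.5, 169.6]
ee_rot: [-0.579, 0.815, 0.0, -0.001]
contact_force: [0.5, -0.4, -1.1]
gripper_width: 8.3
grasp_force: 60.1
[549.30927779  14.46634913 169.60877261] -109.18840315383343 [-9.e-04 -5.e-04 -1.e+00]
to bay [0.6 0.4]
```

View pics/c5.png

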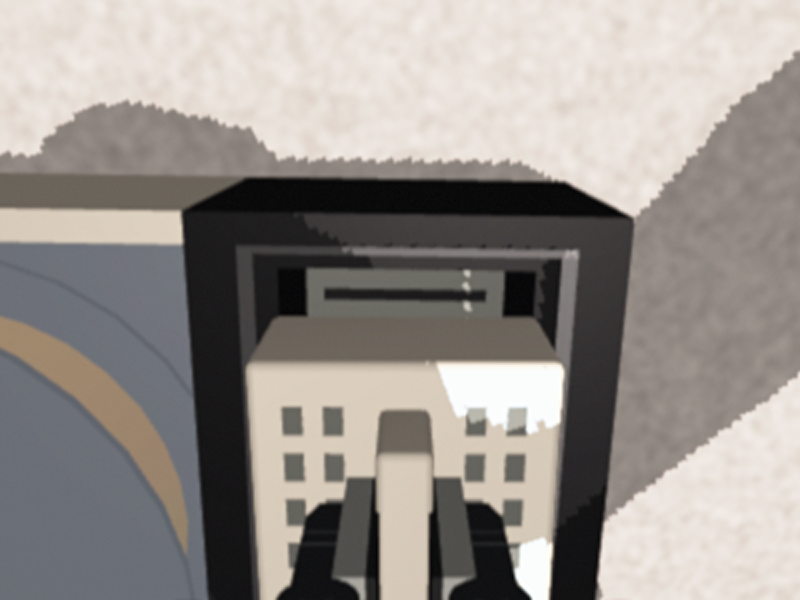

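The held cartridge is level and square with the bay. In the crop, its body-top far edge is at row ≈364 (columns 247–565), its lower far edge at row ≈319 (columns 276–540), and the bay rim's far edge at row ≈268 (columns 278–535). Next I work out the offset from these.

Run:
```python
from h import *
d=load('w5'); s=arm.read_state(); x=R.from_quat(s['ee_rot']).as_matrix()
T=lambda p,z: (x[:2,:2].T@(plane(d,120+p[0]/2,60+p[1]/2,z)[:2]-s['position'][:2])).round(1)
h=s['position'][2]-65.2
for p,z,n in(((247,362),h+36,'top'),((565,364),h+36,'top'),((276,318),h,'bot'),((540,320),h,'bot'),((278,268),78,'rim'),((535,270),78,'rim'),((379,410),h+58,'rib'),((430,410),h+58,'rib')): print(n,T(p,z))
print((x[:2,:2].T@(np.array([548.7,14])-s['position'][:2])))
```

```text
top [ 30.7 -29.8]
top [30.3 30.4]
bot [ 29.6 -29.7]
bot [29.1 31.5]
rim [ 35.9 -32.9]
rim [35.3 34.2]
rib [29.7 -4.2]
rib [29.7  4.1]
[0.76718616 0.69587951]
```

```bash
python3 -m pendant '[[0.002,0.0003,0.005,0,0,0,0],[0,0,0.006,0,0,0,0],[0,0,0.006,0,0,0,0],[0,0,0.005,0,0,0,0],[0,0,0,0,0,0,0],[0,0,0,0,0,0,0]]' >/dev/null; python3 g.py -5 3 &&
python3 -m pendant '[[0,0,0.003,0,0,0,0],[0,0,0.003,0,0,0,0],[0,0,0.003,0,0,0,0],[0,0,0,0,0,0,0]]' >/dev/null && python3 g.py -5 4 &&
python3 -m pendant '[[0,0,0.004,0,0,0,0],[0,0,0.004,0,0,0,0],[0,0,0.004,0,0,0,0],[0,0,0,0,0,0,0]]' >/dev/null && python3 g.py -5 4 &&
python3 -m pendant '[[0,0,0.005,0,0,0,0],[0,0,0.005,0,0,0,0],[0,0,0.005,0,0,0,0],[0,0,0,0,0,0,0]]' >/dev/null && python3 g.py -5 4 &&
python3 -m pendant '[[0,0,0.005,0,0,0,0],[0,0,0.005,0,0,0,0],[0,0,0.005,0,0,0,0],[0,0,0,0,0,0,0]]' >/dev/null && python3 g.py -5 4 &&
python3 -m pendant '[[0,0,0.004,0,0,0,0],[0,0,0.004,0,0,0,0],[0,0,0.003,0,0,0,0],[0,0,0,0,0,0,0],[0,0,0,0,0,0,0]]' >/dev/null && python3 g.py -5 4
```

```text
18.25 [548.52  12.56 147.96] [ 0.   0.2 -1.6]
18.65 [548.14  12.5  138.55] [ 0.2  0.1 -1.4]
19.05 [548.01  12.45 126.3 ] [ 0.5  0.5 -0.5]
19.45 [547.86  12.46 111.09] [ 0.4 -0.2 -0.9]
19.85 [547.88  12.43  96.14] [ 0.8  0.1 -1.4]
20.35 [548.53  12.57  86.07] [ 0.4 -0.1 -0.9]
```

```bash
python3 -m pendant '[[0,0,0.002,0,0,0,0],[0,0,0.002,0,0,0,0],[0,0,0,0,0,0,0],[0,0,0,0,0,0,0]]' >/dev/null; python3 g.py -5 3 &&
python3 -m pendant '[[0,0,0.001,0,0,0,0],[0,0,0,0,0,0,0]]' >/dev/null && python3 g.py -5 3 &&
python3 -m pendant '[[0,0,0.001,0,0,0,0],[0,0,0,0,0,0,0]]' >/dev/null && python3 g.py -5 3 &&
python3 -m pendant '[[0,0,0.001,0,0,0,0],[0,0,0,0,0,0,0]]' >/dev/null && python3 g.py -5 3&&
python3 -m pendant '[[0,0,0.001,0,0,0,0],[0,0,0,0,0,0,0]]' >/dev/null && python3 g.py -5 3&&
python3 -m pendant '[[0,0,0.001,0,0,0,0],[0,0,0,0,0,0,0]]' >/dev/null && python3 g.py -5 3
```

```text
20.75 [548.44  12.58  82.05] [-0.2 -0.2 -1. ]
20.95 [548.44  12.59  81.05] [ 0.3  0.9 -1.2]
21.15 [548.39  12.56  80.  ] [-0.2  0.  -0.9]
21.35 [548.56  12.58  79.32] [-0.5 -0.9 -0.1]
21.55 [548.59  12.6   79.3 ] [-3.1 -0.2  6.7]
```

```bash
python3 -m pendant '[[0,0,-0.001,0,0,0,0.024],[0,0,0,0,0,0,0.024],[0,0,0,0,0,0,0.024],[0,0,0,0,0,0,0.024],[0,0,0,0,0,0,0.024]]'; python3 -m pendant '[[0,0,-0.003,0,0,0,0.024],[0,0,-0.007,0,0,0,0.024],[0,0,-0.01,0,0,0,0.024],[0,0,-0.015,0,0,0,0.024],[0,0,-0.015,0,0,0,0.024],[0,0,-0.015,0,0,0,0.024],[-0.015,0,-0.015,0,0,0,0],[-0.02,0,-0.015,0,0,0,0],[-0.02,0,-0.015,0,0,0,0],[-0.02,0,-0.015,0,0,0,0],[0,0,0,0,0,0,0],[0,0,0,0,0,0,0]]'
python3 - <<'E'
from h import *
s=arm.read_state(); x=R.from_quat(s['ee_rot']).as_matrix(); print(s['position'],np.degrees(np.arctan2(x[1,0],x[0,0])),x[:,2].round(4))
d=arm.get_image('wrist'); save(d,'w6'); cv2.imwrite('pics/c6.png',cv2.resize(d['image'][20:320,150:550][...,::-1],(800,600),interpolation=2))
E
```

```text
clock: 22.05
position: [548.5, 12.6, 79.0]
ee_rot: [-0.579, 0.815, 0.0, -0.0]
contact_force: [-0.3, -0.0, -0.1]
gripper_width: 24.0
grasp_force: 0.0
clock: 23.25
position: [572.9, 83.6, 204.7]
ee_rot: [-0.579, 0.815, 0.0, 0.0]
contact_force: [-0.1, 0.6, -0.6]
gripper_width: 0.0
grasp_force: 0.0
[572.87686592  83.57321933 204.6597358 ] -109.18316004894686 [ 5.e-04  6.e-04 -1.e+00]
```

View pics/c6.png

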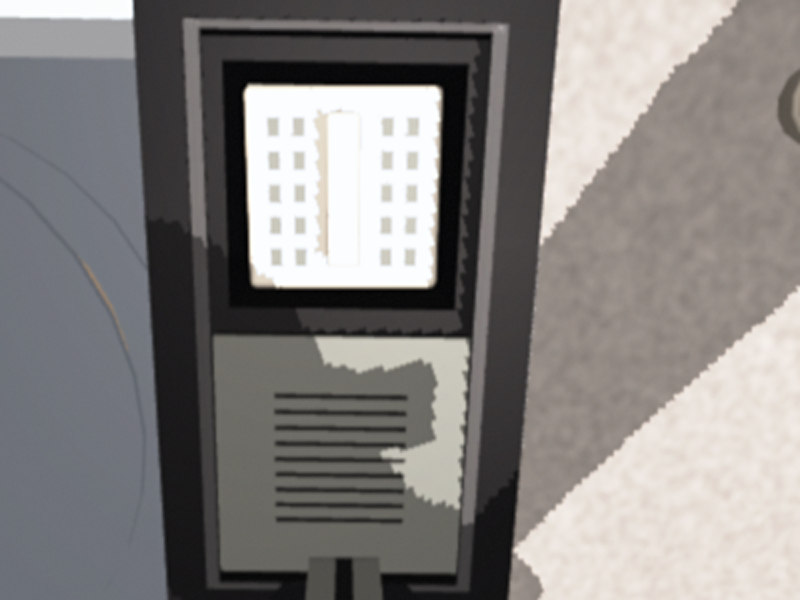

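The cartridge stands square and centred in the bay, with even black gaps on all sides, and the cover lies open just below it (crop rows 336–572). Next I press down and slide it shut.

```bash
python3 -m pendant '[[-0.003,0,0.01,0,0,0,0],[0,0,0.012,0,0,0,0],[0,0,0.012,0,0,0,0],[0,0,0.012,0,0,0,0],[0,0,0.012,0,0,0,0],[0,0,0.012,0,0,0,0],[0,0,0.01,0,0,0,0],[0,0,0.008,0,0,0,0],[0,0,0.004,0,0,0,0],[0,0,0,0,0,0,0],[0,0,0,0,0,0,0]]' >/dev/null; python3 g.py -5 4 &&
python3 -m pendant '[[0,0,0.0008,0,0,0,0],[0,0,0,0,0,0,0]]' >/dev/null && python3 g.py -5 8 &&
python3 -m pendant '[[0,0,0.001,0,0,0,0],[0,0,0,0,0,0,0]]' >/dev/null && python3 g.py -5 8 &&
python3 -m pendant '[[0,0,0.001,0,0,0,0],[0,0,0,0,0,0,0]]' >/dev/null && python3 g.py -5 8 &&
python3 -m pendant '[[0,0,0.001,0,0,0,0],[0,0,0,0,0,0,0]]' >/dev/null && python3 g.py -5 8 &&
python3 -m pendant '[[0,0,0.001,0,0,0,0],[0,0,0,0,0,0,0]]' >/dev/null && python3 g.py -5 8 &&
python3 -m pendant '[[0,0,0.001,0,0,0,0],[0,0,0,0,0,0,0]]' >/dev/null && python3 g.py -5 8
```

```text
24.4 [574.48  86.37 112.49] [0.2 0.6 0.8]
24.6 [574.53  86.4  111.78] [-0.4  0.2  0.4]
24.8 [574.67  86.53 111.  ] [-0.2  1.6  4.5]
25.0 [574.8   86.64 110.3 ] [-1.3  2.   5.9]
25.2 [574.86  86.72 109.76] [-3.   1.5  8.4]
```

```bash
python3 -m pendant '[[0,0,0.0014,0,0,0,0],[0,0,0,0,0,0,0]]' >/dev/null && python3 g.py 10 15 &&
python3 -m pendant '[[0.004,0,0,0,0,0,0],[0.004,0,0,0,0,0,0]]' >/dev/null && python3 g.py 10.5 14.5 &&
python3 -m pendant '[[0.004,0,0,0,0,0,0],[0.004,0,0,0,0,0,0]]' >/dev/null && python3 g.py 10.5 14.5 &&
python3 -m pendant '[[0.004,0,0,0,0,0,0],[0.004,0,0,0,0,0,0]]' >/dev/null && python3 g.py 10.5 14.5 &&
python3 -m pendant '[[0.004,0,0,0,0,0,0],[0.004,0,0,0,0,0,0]]' >/dev/null && python3 g.py 10.5 14.5 &&
python3 -m pendant '[[0.004,0,0,0,0,0,0],[0.004,0,0,0,0,0,0]]' >/dev/null && python3 g.py 10.5 14.5 &&
python3 -m pendant '[[0.004,0,0,0,0,0,0],[0.004,0,0,0,0,0,0]]' >/dev/null && python3 g.py 10.5 14.5
```

```text
25.4 [575.03  86.82 109.08] [-2.8  2.  11.9]
25.6 [573.7   80.93 109.56] [-1.9  7.9 10.7]
25.8 [570.89  73.4  109.54] [-3.1  8.7 11.5]
26.0 [568.12  65.82 109.53] [-3.5  8.2 11.9]
26.2 [565.35  58.17 109.46] [-3.7  8.1 11.9]
26.4 [562.59  50.56 109.43] [-3.5  8.3 12.7]
26.6 [559.85  42.91 109.37] [-3.8  7.3 11.7]
```

```bash
python3 -m pendant '[[0.004,0,0.0002,0,0,0,0],[0.004,0,0,0,0,0,0]]' >/dev/null && python3 g.py 10 14.5 &&
python3 -m pendant '[[0.004,0,0,0,0,0,0],[0.004,0,0,0,0,0,0]]' >/dev/null && python3 g.py 10 14.5 &&
python3 -m pendant '[[0.004,0,0,0,0,0,0],[0.004,0,0,0,0,0,0]]' >/dev/null && python3 g.py 10 14.5 &&
python3 -m pendant '[[0.002,0,0,0,0,0,0],[0.002,0,0,0,0,0,0]]' >/dev/null && python3 g.py 10 14.5; python3 -m pendant '[[0,0,0,0,0,0,0]]' >/dev/null && python3 g.py 10 14.5
```

```text
26.8 [557.15  35.3  109.19] [-3.6  7.6 13.6]
27.0 [554.44  27.67 109.1 ] [-3.3  7.6 13. ]
27.2 [551.78  20.07 109.03] [-3.4  7.9 12.4]
27.4 [550.44  16.2  108.97] [-3.8  7.7 12.2]
27.5 [550.35  16.   108.99] [-2.8  6.6 12.6]
```

```bash
python3 -m pendant '[[0.001,0,0,0,0,0,0],[0.001,0,0,0,0,0,0]]' >/dev/null && python3 g.py 10 14.5 &&
python3 -m pendant '[[0.001,0,0,0,0,0,0],[0,0,0,0,0,0,0]]' >/dev/null && python3 g.py 10 14.5 &&
python3 -m pendant '[[0.001,0,0,0,0,0,0],[0,0,0,0,0,0,0]]' >/dev/null && python3 g.py 10 14.5
```

```text
27.7 [549.82  14.37 108.94] [-4.1  7.4 12.2]
27.9 [549.41  13.32 108.96] [-3.3  6.3 11.7]
28.1 [549.13  12.37 108.94] [-3.8  7.7 11.5]
```

```bash
python3 -m pendant '[[0.001,0,0,0,0,0,0],[0,0,0,0,0,0,0]]' >/dev/null && python3 g.py 10 14.5 &&
python3 -m pendant '[[0.001,0,0.0002,0,0,0,0],[0,0,0,0,0,0,0]]' >/dev/null && python3 g.py 10 14.5
python3 - <<'E'
from h import *
d=arm.get_image('wrist'); save(d,'w7')
# brightness profile along the cover's centre-side lines near the -y recess end
for off in(-22,22):
  a=np.array([549,14]); ex=np.array([.944,-.33]); ey=np.array([.33,.944])
  print(off,[(k,int(d['image'][int(round(v)),int(round(u))].mean())) for k in np.arange(-46,-28,1) for u,v in [proj(d,tuple(a+ex*off+ey*k)+(86,))]])
E
```

```text
28.3 [548.82  11.47 108.93] [-4.1  7.7 12.2]
28.5 [548.52  10.51 108.79] [-3.8  6.8 12.8]
-22 [(np.int64(-46), 64), (np.int64(-45), 64), (np.int64(-44), 62), (np.int64(-43), 62), (np.int64(-42), 63), (np.int64(-41), 132), (np.int64(-40), 133), (np.int64(-39), 87), (np.int64(-38), 206), (np.int64(-37), 207), (np.int64(-36), 206), (np.int64(-35), 206), (np.int64(-34), 206), (np.int64(-33), 205), (np.int64(-32), 205), (np.int64(-31), 204), (np.int64(-30), 204), (np.int64(-29), 204)]
22 [(np.int64(-46), 32), (np.int64(-45), 32), (np.int64(-44), 32), (np.int64(-43), 31), (np.int64(-42), 61), (np.int64(-41), 76), (np.int64(-40), 65), (np.int64(-39), 110), (np.int64(-38), 119), (np.int64(-37), 118), (np.int64(-36), 118), (np.int64(-35), 118), (np.int64(-34), 116), (np.int64(-33), 116), (np.int64(-32), 117), (np.int64(-31), 117), (np.int64(-30), 115), (np.int64(-29), 116)]
```

```bash
python3 -m pendant '[[0,0,-0.002,0,0,0,0],[0,0,-0.002,0,0,0,0],[0,0,-0.004,0,0,0,0],[0,0,-0.01,0,0,0,0],[-0.005,0,-0.02,0,0,0,0],[0,0,-0.025,0,0,0,0],[0,0,-0.025,0,0,0,0],[0,0,-0.025,0,0,0,0],[0,0,-0.025,0,0,0,0],[0,0,-0.01,0,0,0,0],[0,0,0,0,0,0,0],[0,0,0,0,0,0,0]]'
python3 - <<'E'
from h import *
save(arm.get_image('wrist'),'w8')
a=np.array([549,14]); ex=np.array([.944,-.33]); ey=np.array([.33,.944])
for n in('w2','w8'):
  d=load(n)
  for off in(-25,0,25):
    for r in((-46,-32),(30,50)):
      print(n,off,r[0],[int(cv2.getRectSubPix(d['image'],(1,1),tuple(float(c) for c in proj(d,tuple(a+ex*off+ey*k)+(86,)))).mean()) for k in range(*r)])
E
```

```text
clock: 29.75
position: [548.0, 13.3, 253.3]
ee_rot: [-0.579, 0.815, 0.001, -0.001]
contact_force: [0.2, -0.2, -0.5]
gripper_width: 0.0
grasp_force: 0.0
w2 -25 -46 [69, 68, 67, 60, 91, 121, 99, 71, 67, 62, 44, 95, 171, 192]
w2 -25 30 [105, 96, 96, 97, 96, 98, 97, 97, 97, 97, 87, 54, 27, 21, 21, 21, 21, 20, 20, 21]
w2 0 -46 [66, 66, 65, 73, 107, 122, 89, 66, 55, 33, 44, 132, 188, 191]
w2 0 30 [99, 99, 98, 98, 99, 98, 98, 98, 98, 97, 82, 46, 25, 22, 22, 23, 22, 22, 22, 21]
w2 25 -46 [61, 61, 62, 82, 115, 100, 52, 32, 31, 28, 43, 85, 104, 106]
w2 25 30 [99, 99, 100, 98, 98, 99, 98, 98, 99, 96, 70, 34, 23, 22, 23, 22, 23, 23, 23, 22]
w8 -25 -46 [68, 68, 65, 56, 84, 119, 91, 45, 49, 138, 188, 190, 190, 190]
w8 -25 30 [166, 129, 101, 95, 96, 96, 96, 94, 72, 39, 22, 21, 21, 20, 20, 20, 20, 21, 20, 20]
w8 0 -46 [65, 66, 64, 70, 103, 120, 76, 30, 76, 160, 189, 189, 189, 188]
w8 0 30 [98, 97, 98, 96, 97, 97, 97, 93, 67, 33, 22, 22, 22, 22, 22, 22, 21, 21, 22, 21]
w8 25 -46 [59, 55, 39, 41, 61, 59, 39, 27, 59, 97, 104, 104, 103, 104]
w8 25 30 [98, 97, 97, 97, 98, 97, 96, 85, 52, 26, 22, 23, 23, 22, 22, 23, 22, 22, 22, 22]
```

The cover edge is about 2 mm closer to the recess end than it was at the start, with about 2 mm of gap left. That is the gap given for the stop, so the cover is shut and nothing touches it.

```bash
python3 -c "
from bench import arm
print(arm.job_done())"
```

```text
the job is handed in; nothing more can be done
None
```

The cartridge stands upright, rib up, on the bay floor and the cover is slid shut over it; I handed the job in at about 30 s, with forces on the cover reading at most about 15 N, but no verdict came back.

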